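Seat the keyed lid of a filter pot

ROBOT

A 6-joint arm with a two-finger parallel gripper is mounted at the origin on a cart in front of the work surface, level with it; the furniture and walls round the work are solid. World frame = base frame: x ahead of the robot, y to its left, z up, the work surface at z = 0. Lengths are in m, angles in rad, forces in N, time in s.
With the tool pointing down it reaches from about 0.425 to 1.125 m from the base axis. Payload 14.9 kg.
Tool frame: the origin (TCP) lies between the finger pads; the fingertips stand 17 mm ahead of it and the grasp point (between the pads) lies 2 mm behind it; z points along the fingers, y is the direction in which the jaws open and shut (so a half turn about z gives the same grasp; the last joint's range is limited). The gripper opens to 91 mm and grips with 3 to 60 N. Pads are 32 mm wide; open, the fingers measure 118 mm over their backs; the gripper's body (76 mm by 178 mm) begins 60 mm behind the grasp point.
Start: joints at [-1.197, 0.379, 1.734, -0, 1.028, -0.033], TCP at [0.277, -0.643, 0.231] pointing down, gripper open.
Joint ranges: [-2.77, 2.77], [-0.74, 2.19], [0, 2.66], [-1.06, 4.2], [0.31, 2.87], [-3.08, 3.08]. Speed limits (rad/s): [1.89, 1.89, 2.39, 3.14, 3.14, 3.14].

INTERFACE

Orientations are given as a unit quaternion [w, x, y, z].
In Python, from workcell import bot gives the robot as it stands.
- The arm moves only by the tool jog_arm, never from a script. Its arguments are lists of equal length, an entry for each row: "gripper": the finger opening in m, from 0 to 0.0912; "travel": the shift along the world's x, y, z in m, a list of three; "roll": the turn about the world's z in rad. In form: {"gripper": [gripper, ...], "travel": [[x, y, z], ...], "roll": [roll, ...]}. A call has 1 to 8 rows; each row is the pose to reach, as a shift and turn from the pose commanded when the call began; what a row does not reach only later rows make up. A row lasts 1/8 s, in which the tool goes at most 62.5 mm and 10.7 degrees, less where a joint would pass 70% of its speed; a pose out of reach is approached as far as the arm can. A call with a gripper value outside its range is refused whole. The fingers move at their own pace and stop on an object; "newtons" is the grip in N (left out, the last holds). Time passes only in rows, so rows that repeat a pose let the fingers close. It gives the time, the measured TCP pose, the force and the opening at its end, in the units of the state.
- bot.get_obs(): the state, without advancing time (a new reading comes with each control period).
- bot.capture(name): name is "side" or "top" or "wrist"; returns a dict with "img" (480x640x3 uint8, blue, green, red), "mtx" (3x3 intrinsics, pixels), "T" (4x4, takes a point from camera to world coordinates). Camera axes: x right, y down, z forward; pixel columns grow to the right and rows downward; lengths in m; the calibration is good to about 2 mm. A picture is of the moment at which its call begins. There is no depth.
- bot.finish_job(): hands the job in, once; it reports no verdict.
Trained networks look in the newest picture that a camera, given by its name, has taken for a name from the list of things; names that differ only in an ending like _2 or _b are one class to them, and where a whole thing is asked for, a point or a joint stands for the part that bears it (a point fixed in the world has none). Each returns a list of dicts, best first, with "confidence" (0 to 1); they miss things now and then, are a little off and sometimes report something else, mostly with a low value. They report only what shows in the picture. A call takes as long as a camera call.
- bot.regions_of(thing, camera): "pixels" (480x640 bool, what is visible of it) and "pixel" ([column, row] in pixels, amid what is visible of it).
- bot.spot_point(thing, camera): "pixel" ([column, row] in pixels: a listed point, or the origin of a listed thing).
The state is a dict: "clock": time; "qpos": joint angles; "qd": joint speeds; "tau": joint torques, N m; "tcp_pos": TCP position; "orientation": TCP orientation; "ft_force": force on the tool from outside, world axes, zero at the start; "torque": the same for the moment, N m; "finger_gap": finger opening in m.
Only numpy, scipy, OpenCV 4.12 (cv2) and the standard library are available. Lean on these libraries where they do the work, as an engineer would, in place of code of your own. Each camera call takes 0.05 s, during which the arm holds its last target.

TASK

Two equal filter pots stand on the worktop: one lid is already home, the other is askew because the key on its edge rides on the flange instead of lying in the notch. Take the askew lid by its grip bar and, without lifting it off its pot, turn it until the key drops into the notch and the lid lies flush, fully home on the flange; then let go. Leave the other pot's lid as it is.

Things in the scene. Friction and masses are not known exactly. Their poses are not given: they have to be found in the camera images.
- pot: The white plastic filter pot whose lid is askew; fixed to the worktop. Origin: centre of its underside, on its axis, z up. Its flat top flange (132 mm outside, bore 84 mm, 14 mm thick, top face 60 mm up) has one notch, 34 mm wide and cut right through, in the direction of the pot's own -x. The lid's 72 mm wide spigot lies in the bore with 6 mm to spare all round.
- lid_grip (a point): Centre of the bare aluminium grip bar of the askew lid (loose, 0.25 kg; dark steel disc 112 mm wide, 7 mm thick). The bar is 64 mm long along the lid's own x, 14 mm thick along y, 50 mm high (25 mm down to the disc). At the start the lid tilts 6 degrees, raised at its key. Home: this point lies 92 mm above the pot's origin (about 5.5 mm less than at the start), lid x along pot x, 10 degrees to spare either way.
- lid_key (a point): Outer end of that lid's key, a 14 mm wide dark steel bar in the direction of the lid's own -x, 72 mm from the lid's axis; 16 mm of it show past the disc and it stands 10 mm below the disc. It starts on the flange, 0.5 to 1.25 rad counter-clockwise (seen from above) of the notch: turn the lid clockwise. Home, it lies in the notch.
- other_grip (a point): Centre of the grip bar of the other, equal lid (loose), already home on the other, equal pot, which is fixed too: leave it alone. (A wooden stool stands on the worktop behind the pots, its front 0.58 m ahead of the robot's base axis and its seat 0.57 m up: keep the arm in front of it.)

How it is judged:
At the end, for the whole second after the job is handed in: The lid lies flush on its pot (grip bar centre within 3 mm above its seated height of 92 mm over the pot's origin, tilt under 3 degrees, within 15 mm of the pot's axis) with its key in the notch (x axes within 17 degrees); the other lid is within 20 mm of where it was (z of lid_grip in the frame of pot between 0.088 and 0.095 m and horizontal distance between lid_grip and pot below 0.015 m and angle between lid_grip's own z axis and vertical below 0.05 rad and angle between the x axis of lid_grip and the x axis of pot, either way round below 0.3 rad and distance of other_grip from where it was at the start of the episode below 0.02 m); the robot touches nothing.
It fails at once if the lid is lifted off its pot (raised more than about 40 mm above its seat) (z of lid_grip in the frame of pot above 0.132 m).
It fails at once if the lid that is already home is moved by more than 20 mm (distance of other_grip from where it was at the start of the episode above 0.02 m).
It also fails if it takes over 32 s, if anything falls off the work surface, if the arm or the gripper's body presses on something with over 40 N, if the wrist force passes 120 N, or if a joint passes its speed limit or range.

## Working session

There is one attempt and no reset: what is moved stays moved. The work goes in short steps, Python scripts to look and compute and a tool call to move; the robot and the scene stay as the last step left them, time stands still between calls to the robot, and variables do not carry over. Pictures are saved under pics/ and viewed, and the job is handed in when it is done.

Besides the shell and the picture viewer there is one more tool, called after "Emit:" by a JSON object that holds its "name" and its "arguments". jog_arm: Moves the arm, as the interface text tells. Its arguments: {"type":"object","properties":{"gripper":{"type":"array"},"travel":{"type":"array"},"roll":{"type":"array"},"newtons":{"type":"number"}},"required":["gripper","travel","roll"]}

```bash
mkdir -p pics; cat > h.py <<'E'
from workcell import bot
import cv2, numpy as np
E
python3 - <<'E'
from h import *
o=bot.get_obs(); print(o)
for c in ["side","top"]:
    d=bot.capture(c); im=d["img"].copy(); np.savez(c+".npz",**d)
    print(c,d["mtx"].tolist(),d["T"].round(4).tolist())
    for t in ["pot","lid_grip","lid_key","other_grip"]:
        for r in bot.spot_point(t,c):
            p=r["pixel"]; print(t,p,r["confidence"])
            cv2.circle(im,(int(p[0]),int(p[1])),3,(0,0,255),-1); cv2.putText(im,t,(int(p[0])+4,int(p[1])),0,.4,(0,255,0),1)
    cv2.imwrite(f"pics/{c}0.png",im)
E
```

```text
{'clock': 0.0, 'qpos': array([-1.19730782e+00,  3.79405211e-01,  1.73477451e+00, -2.92239937e-05,
        1.02852254e+00, -3.32921261e-02]), 'qd': array([ 0.00130479,  0.00133209,  0.00029964,  0.00042108, -0.00018506,
        0.00083071]), 'tau': array([-4.18970652e-03, -7.63726044e+01, -4.34381926e+01,  6.49248809e-02,
        4.23628336e-02, -8.97591940e-05]), 'tcp_pos': array([ 0.27681318, -0.642527  ,  0.2302937 ]), 'orientation': array([-5.44675577e-04,  9.79385719e-01,  2.01998279e-01, -1.06247082e-04]), 'ft_force': array([-0.18874003, -0.2114127 ,  0.35069276]), 'torque': array([ 0.04668199, -0.00143572, -0.0271482 ]), 'finger_gap': 0.09121961657165797}
side [[536.669882367805, 0.0, 317.1424453595149], [0.0, 536.669882367805, 238.1433011775436], [0.0, 0.0, 1.0]] [[-0.7431, -0.3466, 0.5725, -0.0642], [-0.6688, 0.3573, -0.6519, 0.6156], [0.0214, -0.8673, -0.4973, 0.5587], [0.0, 0.0, 0.0, 1.0]]
pot [328.1, 263.7] 0.66
lid_grip [330.8, 220.9] 0.95
lid_key [346.2, 216.3] 0.67
other_grip [239.3, 283.2] 0.65
top [[580.0289758508392, 0.0, 312.0794527206787], [0.0, 580.0289758508392, 249.31578855706394], [0.0, 0.0, 1.0]] [[0.02, -0.996, 0.0871, 0.3955], [-0.9996, -0.0217, -0.0187, 0.056], [0.0205, -0.0867, -0.996, 0.9634], [0.0, 0.0, 0.0, 1.0]]
lid_grip [375.5, 238.1] 0.88
lid_grip [212.9, 251.7] 0.6
lid_key [414.5, 225.9] 0.89
other_grip [215.5, 252.5] 0.9
```

View pics/side0.png

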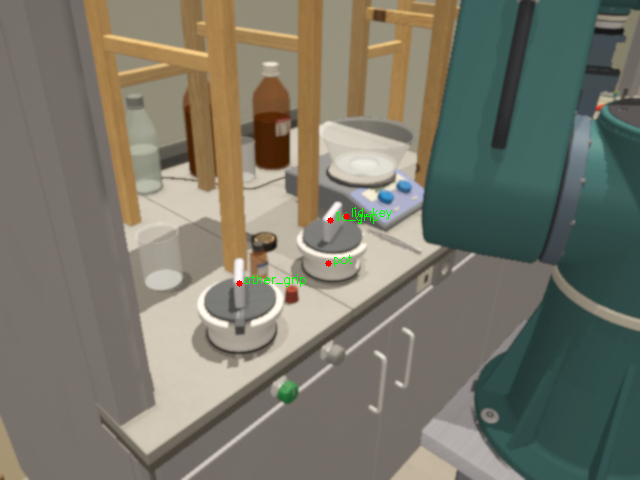

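View pics/top0.png

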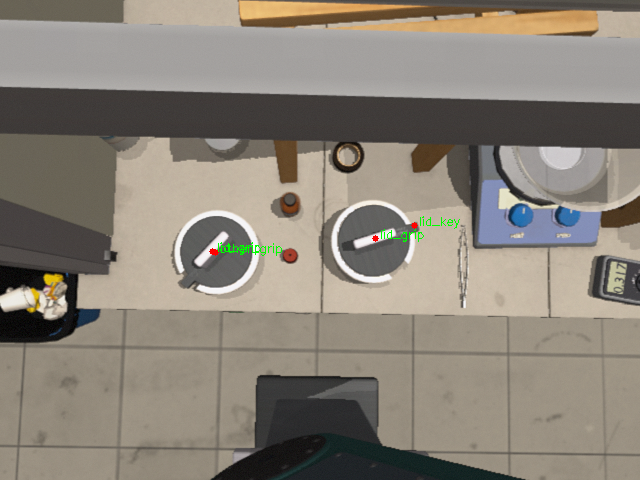

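```bash
cat >> h.py <<'E'
def plane(d,p,z):
    r=d["T"][:3,:3]@np.linalg.inv(d["mtx"])@np.array([p[0],p[1],1.]); o=d["T"][:3,3]
    return o+r*(z-o[2])/r[2]
def proj(d,X):
    c=np.linalg.inv(d["T"])@np.append(X,1); q=d["mtx"]@c[:3]; return q[:2]/q[2]
def tri(ds,ps):
    A=np.zeros((3,3));b=np.zeros(3)
    for d,p in zip(ds,ps):
        r=d["T"][:3,:3]@np.linalg.inv(d["mtx"])@np.array([p[0],p[1],1.]);r/=np.linalg.norm(r)
        M=np.eye(3)-np.outer(r,r);A+=M;b+=M@d["T"][:3,3]
    return np.linalg.solve(A,b)
E
python3 - <<'E'
from h import *
t=dict(np.load("top.npz"));s=dict(np.load("side.npz"))
print("grip tri",tri([t,s],[[375.5,238.1],[330.8,220.9]]),"plane",plane(t,[375.5,238.1],.0975),plane(s,[330.8,220.9],.0975))
print("key",plane(t,[414.5,225.9],.066),tri([t,s],[[414.5,225.9],[346.2,216.3]]))
print("other",plane(t,[215.5,252.5],.092),plane(s,[239.3,283.2],.092))
print("pot",plane(s,[328.1,263.7],0))
im=cv2.resize(t["img"][180:310,310:440],(780,780),interpolation=cv2.INTER_CUBIC)[:600]
im=cv2.resize(t["img"][190:290,315:435],(720,600),interpolation=cv2.INTER_CUBIC)
cv2.imwrite("pics/topz.png",im)
im=cv2.resize(s["img"][190:290,270:390],(720,600),interpolation=cv2.INTER_CUBIC)
cv2.imwrite("pics/sidez.png",im)
E
```

```text
grip tri [ 0.49098521 -0.05481166  0.09712963] plane [ 0.49023466 -0.05535137  0.0975    ] [ 0.4912515  -0.05368968  0.0975    ]
key [ 0.51422983 -0.12035098  0.066     ] [ 0.51104864 -0.12014007  0.07511557]
other [0.46373685 0.18464279 0.092     ] [0.46597008 0.18820502 0.092     ]
pot [ 0.49724707 -0.05773642  0.        ]
```

View pics/topz.png

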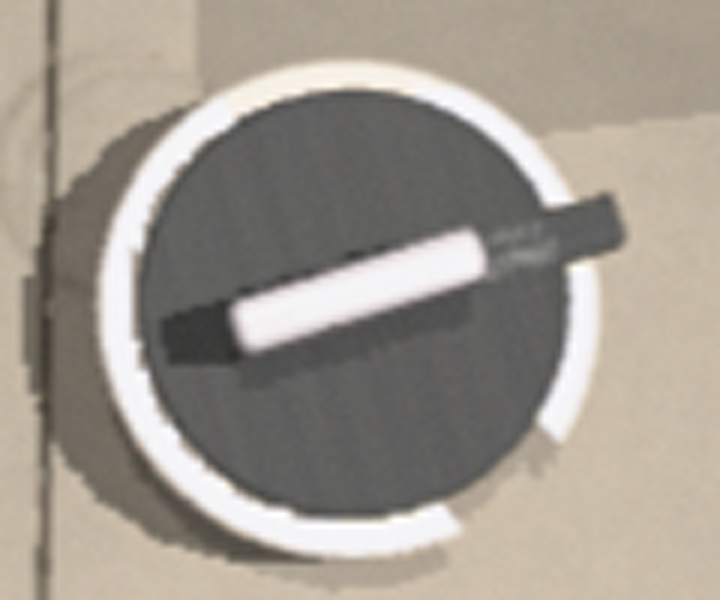

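View pics/sidez.png

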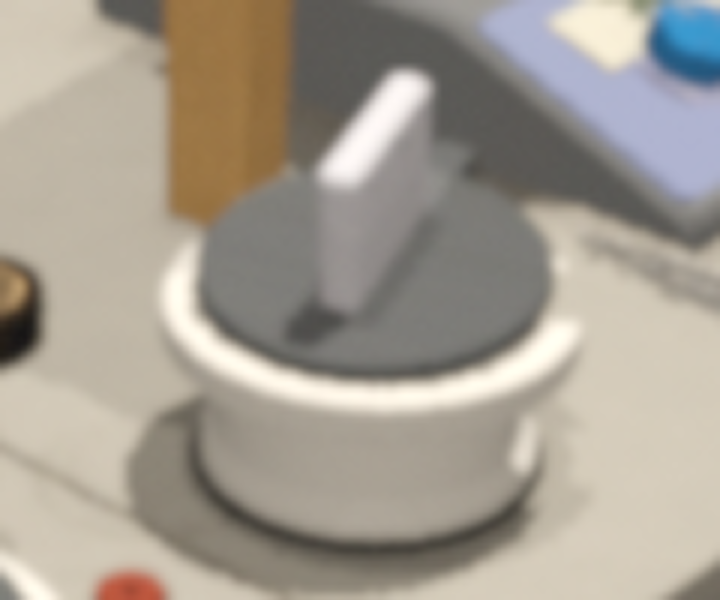

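```bash
python3 - <<'E'
from h import *
t=dict(np.load("top.npz"))
px=lambda a:[315+(a[0]+.5)/6-.5,190+(a[1]+.5)/6-.5]
P=plane(t,px((349,308)),.06)
print("pot",P,[np.linalg.norm(plane(t,px(q),.06)-P) for q in [(98,308),(600,308),(349,60),(349,556)]])
ns=[plane(t,px(q),.06) for q in [(560,440),(458,527)]]
print(np.linalg.norm(ns[0]-ns[1]),[np.linalg.norm(n-P) for n in ns])
m=(ns[0]+ns[1])/2-P; na=np.arctan2(m[1],m[0])
a=plane(t,px((238,326)),.119);b=plane(t,px((482,253)),.1255)
d=b-a; print("bar len",np.linalg.norm(d),"mid",(a+b)/2,"key dir",np.arctan2(d[1],d[0]))
k=plane(t,[414.5,225.9],.066)-P; print("key dir from pot",np.arctan2(k[1],k[0]))
print("notch dir",na)
from scipy.spatial.transform import Rotation as R
o=bot.get_obs()['orientation'];M=R.from_quat(o[[1,2,3,0]]).as_matrix();print(M.round(3))
print(bot.get_obs()['clock'])
E
```

```text
pot [ 0.48979811 -0.0558942   0.06      ] [np.float64(0.0656973975726857), np.float64(0.06589318857612919), np.float64(0.06559463962557165), np.float64(0.06478313689147559)]
0.03526003202209607 [np.float64(0.06482867254841641), np.float64(0.0636694226581748)]
bar len 0.06175130688232059 mid [ 0.48786735 -0.05075667  0.12225   ] key dir -1.264937550139837
key dir from pot -1.2084881355811248
notch dir -2.3873609093514623
[[ 0.918  0.396 -0.   ]
 [ 0.396 -0.918  0.   ]
 [-0.    -0.    -1.   ]]
0.5
```

```bash
python3 - <<'E'
from h import *
t=dict(np.load("top.npz"));s=dict(np.load("side.npz"))
for n,q in dict(L1bl=(278,183),L1br=(297,182),L2bl=(412,170),L2br=(435,172)).items(): print(n,plane(t,q,0))
for n,q in dict(Abl=(221,263),Abr=(244,272),Bl=(299,223),Br=(318,228)).items(): print("side",n,plane(s,q,0))
print("rows in side: front leg at z .2/.4", [proj(s,[.58,y,z]).round() for y in(.08,-.13) for z in (0,.2,.3,.4)])
print("bowl",plane(t,(497,200),.1),plane(t,(497,200),.2),plane(t,(475,150),.1))
im=np.hstack([cv2.resize(s["img"][0:300,80:480],(800,600))]);cv2.imwrite("pics/sidez2.png",im)
E
```

```text
L1bl [0.59045821 0.09748067 0.        ]
L1br [0.59293692 0.06557479 0.        ]
L2bl [ 0.6182537  -0.12862674  0.        ]
L2br [ 0.61577396 -0.16775728  0.        ]
side Abl [0.64751688 0.08345246 0.        ]
side Abr [0.59212512 0.07369354 0.        ]
side Bl [ 0.65239992 -0.13878937  0.        ]
side Br [ 0.60717018 -0.15094561  0.        ]
rows in side: front leg at z .2/.4 [array([246., 276.]), array([240., 176.]), array([237., 118.]), array([234.,  52.]), array([321., 236.]), array([324., 145.]), array([325.,  93.]), array([327.,  36.])]
bowl [ 0.55211827 -0.23897958  0.1       ] [ 0.5339773  -0.20481901  0.2       ] [ 0.62851907 -0.20578972  0.1       ]
```

View pics/sidez2.png

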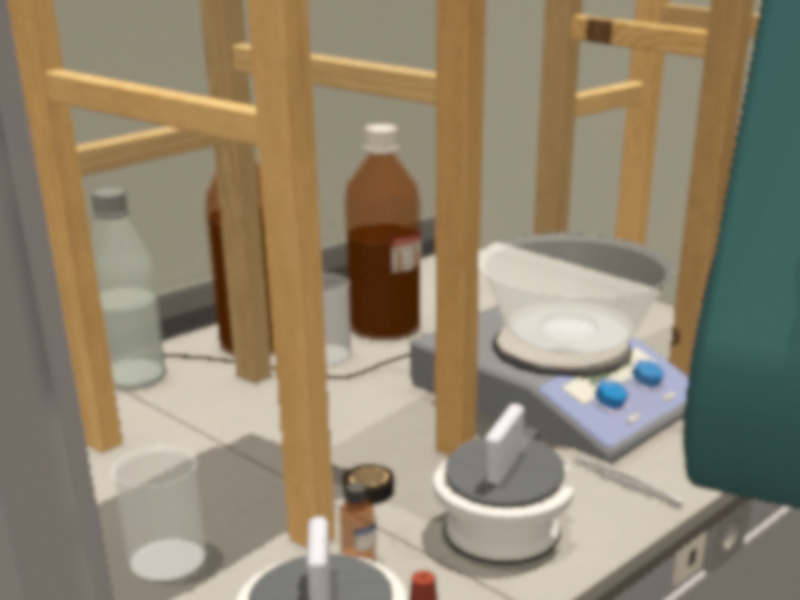

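Emit:
{"name": "jog_arm", "arguments": {"gripper": [0.0912, 0.0912, 0.0912, 0.0912, 0.0912, 0.0912, 0.0912, 0.0912], "travel": [[0.019, 0.052, 0.01], [0.038, 0.104, 0.02], [0.057, 0.156, 0.03], [0.076, 0.208, 0.03], [0.095, 0.26, 0.03], [0.114, 0.312, 0.03], [0.133, 0.364, 0.03], [0.15, 0.414, 0.03]], "roll": [0.15, 0.33, 0.51, 0.69, 0.87, 1.05, 1.23, 1.4]}}

```text
clock: 1.5
tcp_pos: [0.4274, -0.2272, 0.2612]
orientation: [0.0, 0.617, 0.787, 0.0]
ft_force: [0.1, -0.5, -0.3]
finger_gap: 0.0914
```

Emit:
{"name": "jog_arm", "arguments": {"gripper": [0.0912, 0.0912, 0.0912, 0.0912, 0.0912], "travel": [[0.017, 0.05, 0], [0.035, 0.1, 0], [0.05, 0.145, -0.02], [0.0625, 0.172, -0.05], [0.0625, 0.172, -0.05]], "roll": [0.04, 0.08, 0.08, 0.08, 0.08]}}

```text
clock: 2.12
tcp_pos: [0.4888, -0.0553, 0.2092]
orientation: [-0.001, 0.586, 0.81, -0.001]
ft_force: [-0.4, -0.7, -0.4]
finger_gap: 0.0914
```

```bash
python3 - <<'E'
from h import *
o=bot.get_obs(); print(o['tcp_pos'],o['qpos'],o['ft_force'],o['clock'])
a=[]
for c in ["wrist","top"]:
    d=bot.capture(c); im=d["img"].copy(); np.savez(c+"1.npz",**d)
    for t in ["lid_grip","lid_key"]:
        for r in bot.spot_point(t,c)[:2]:
            p=r["pixel"]; print(c,t,p,r["confidence"],plane(d,p,.0975 if t=="lid_grip" else .066))
    a.append(im)
cv2.imwrite("pics/wt1.png",cv2.resize(np.hstack(a),(800,300)));cv2.imwrite("pics/w1.png",a[0])
E
```

```text
[ 0.48881498 -0.05529317  0.20924656] [-1.60046906e-01  7.88082415e-02  2.15913115e+00  6.68288890e-05
  9.06776904e-01 -4.78579267e-01] [-0.39474656 -0.6575945  -0.39747738] 2.125
wrist lid_grip [327.2, 244.8] 0.8 [ 0.48890079 -0.05396556  0.0975    ]
wrist lid_key [328.9, 326.0] 0.68 [ 0.5147558  -0.12743412  0.066     ]
```

View pics/w1.png

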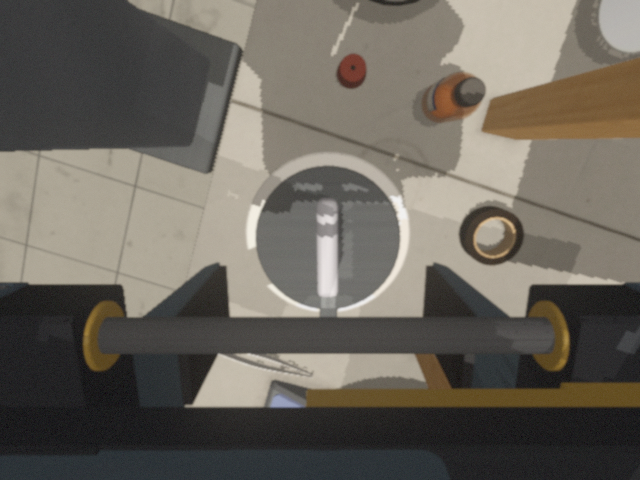

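View pics/wt1.png

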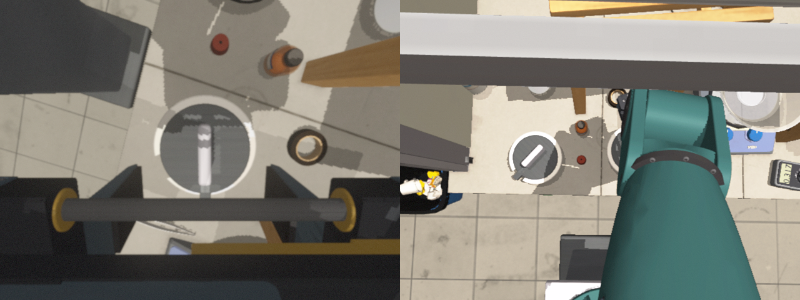

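Emit:
{"name": "jog_arm", "arguments": {"gripper": [0.0912, 0.0912, 0.0912, 0.06, 0.03, 0.01, 0.0, 0.0], "travel": [[0, 0, -0.045], [0, 0, -0.085], [0, 0, -0.108], [0, 0, -0.108], [0, 0, -0.108], [0, 0, -0.108], [0, 0, -0.108], [0, 0, -0.108]], "roll": [0, 0, 0, 0, 0, 0, 0, 0], "newtons": 15}}

```text
clock: 3.42
tcp_pos: [0.4897, -0.0569, 0.1033]
orientation: [0.0, 0.587, 0.81, 0.0]
ft_force: [-1.3, -0.3, -0.6]
finger_gap: 0.044
```

Emit:
{"name": "jog_arm", "arguments": {"gripper": [0.0, 0.0, 0.0, 0.0, 0.0], "travel": [[0, 0, 0], [0, 0, 0], [0, 0, 0], [0, 0, 0], [0, 0, 0]], "roll": [0, 0, 0, 0, 0]}}

```text
clock: 4.05
tcp_pos: [0.4895, -0.0569, 0.1029]
orientation: [0.0, 0.587, 0.81, 0.0]
ft_force: [0.2, 0.4, -0.3]
finger_gap: 0.0135
```

Emit:
{"name": "jog_arm", "arguments": {"gripper": [0.0, 0.0, 0.0, 0.0, 0.0, 0.0, 0.0, 0.0], "travel": [[0, 0, 0], [0, 0, 0], [0, 0, 0], [0, 0, 0], [0, 0, 0], [0, 0, 0], [0, 0, 0], [0, 0, 0]], "roll": [-0.08, -0.2, -0.32, -0.44, -0.56, -0.68, -0.8, -0.9]}}

```text
clock: 5.05
tcp_pos: [0.4891, -0.0568, 0.1028]
orientation: [-0.0, 0.882, 0.472, -0.0]
ft_force: [-1.9, 2.0, 0.5]
finger_gap: 0.0143
```

Emit:
{"name": "jog_arm", "arguments": {"gripper": [0.0, 0.0, 0.0, 0.0, 0.0], "travel": [[0, 0, 0], [0, 0, 0], [0, 0, 0], [0, 0, 0], [0, 0, 0]], "roll": [-0.07, -0.14, -0.19, -0.22, -0.22]}}

```text
clock: 5.68
tcp_pos: [0.4894, -0.0569, 0.1029]
orientation: [-0.0, 0.927, 0.374, -0.0]
ft_force: [0.2, 0.4, -0.1]
finger_gap: 0.014
```

```bash
python3 - <<'E'
from h import *
o=bot.get_obs(); print(o['tcp_pos'],o['ft_force'],o['torque'],o['finger_gap'],o['clock'])
a=[]
for c in ["wrist","side"]:
    d=bot.capture(c); im=d["img"].copy(); np.savez(c+"2.npz",**d)
    for t in ["lid_grip","lid_key"]:
        for r in bot.spot_point(t,c)[:2]:
            p=r["pixel"]; print(c,t,p,r["confidence"],plane(d,p,.092 if t=="lid_grip" else .06))
    a.append(im)
cv2.imwrite("pics/s2.png",np.hstack([cv2.resize(a[1][150:330,240:440],(400,360)),cv2.resize(a[0],(400,360))]))
E
```

```text
[ 0.48935591 -0.05688169  0.10286551] [ 0.16720503  0.42871202 -0.14253893] [0.08659119 0.07262638 0.02100347] 0.01401115268987003 5.675
wrist lid_grip [326.6, 299.1] 0.59 [ 0.49082547 -0.05579904  0.092     ]
side lid_grip [326.5, 221.2] 0.73 [ 0.50281506 -0.05519948  0.092     ]
side lid_key [370.6, 232.6] 0.7 [ 0.45074457 -0.12521285  0.06      ]
```

View pics/s2.png

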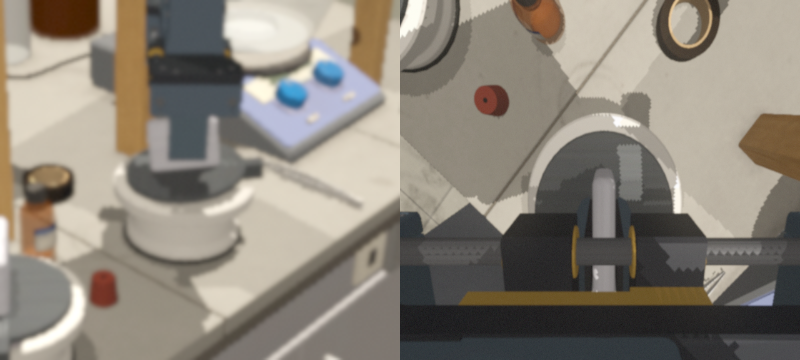

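```bash
python3 - <<'E'
from h import *
d=dict(np.load("side2.npz"))
for a in (-2.0,-2.1,-2.2,-2.3,-2.4): print(a,[proj(d,[.4898+.072*np.cos(a),-.0559+.072*np.sin(a),z]).round(1).tolist() for z in(.06,.066,.072)])
for s in (-1,1):
  a=-2.387+s*.26; print("notch",proj(d,[.4898+.066*np.cos(a),-.0559+.066*np.sin(a),.06]).round(1))
im=d["img"].copy()[200:280,290:390]
cv2.imwrite("pics/s3.png",cv2.resize(im,(750,600),interpolation=cv2.INTER_CUBIC))
E
```

```text
-2.0 [[365.6, 231.7], [365.8, 228.9], [366.0, 226.2]]
-2.1 [[367.2, 233.4], [367.4, 230.7], [367.6, 227.9]]
-2.2 [[368.5, 235.3], [368.7, 232.5], [368.9, 229.7]]
-2.3 [[369.4, 237.1], [369.6, 234.3], [369.8, 231.6]]
-2.4 [[369.9, 239.0], [370.2, 236.2], [370.4, 233.4]]
notch [366.4 243.3]
notch [364.6 234.3]
```

View pics/s3.png

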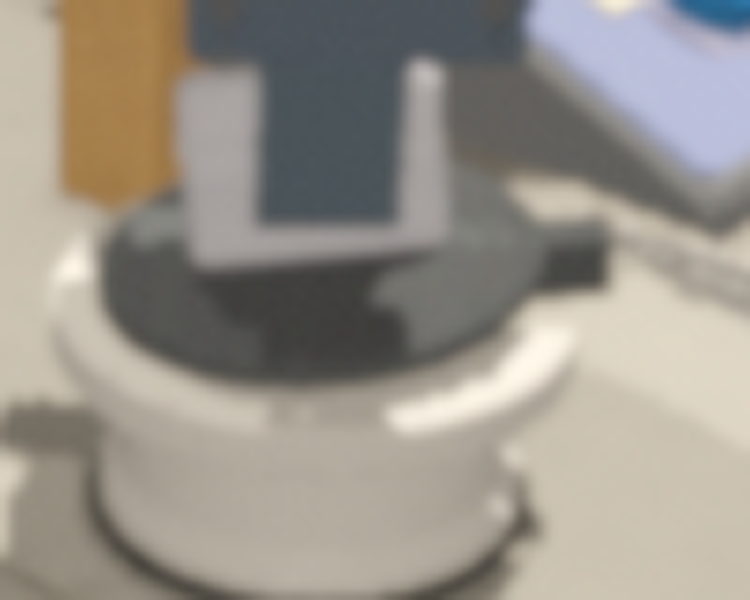

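Emit:
{"name": "jog_arm", "arguments": {"gripper": [0.025, 0.035, 0.035, 0.035], "travel": [[0, 0, 0], [0, 0, 0], [0, 0, 0], [0, 0, 0]], "roll": [0, 0, 0, 0]}}

```text
clock: 6.48
tcp_pos: [0.4895, -0.0569, 0.103]
orientation: [0.0, 0.927, 0.374, 0.0]
ft_force: [-0.8, -0.5, 0.7]
finger_gap: 0.0348
```

```bash
python3 - <<'E'
from h import *
o=bot.get_obs(); print(o['tcp_pos'],o['ft_force'],o['finger_gap'],o['clock'])
d=bot.capture("side"); np.savez("side3.npz",**d)
for t in ["lid_grip","lid_key"]:
    for r in bot.spot_point(t,"side")[:2]: print(t,r["pixel"],r["confidence"])
cv2.imwrite("pics/s4.png",cv2.resize(d["img"][200:280,290:390],(750,600),interpolation=cv2.INTER_CUBIC))
E
```

```text
[ 0.48952208 -0.05690354  0.10297278] [-0.8490458  -0.49417724  0.6817351 ] 0.03483702433384947 6.475
lid_grip [328.7, 224.0] 0.63
lid_key [370.7, 239.0] 0.74
```

View pics/s4.png

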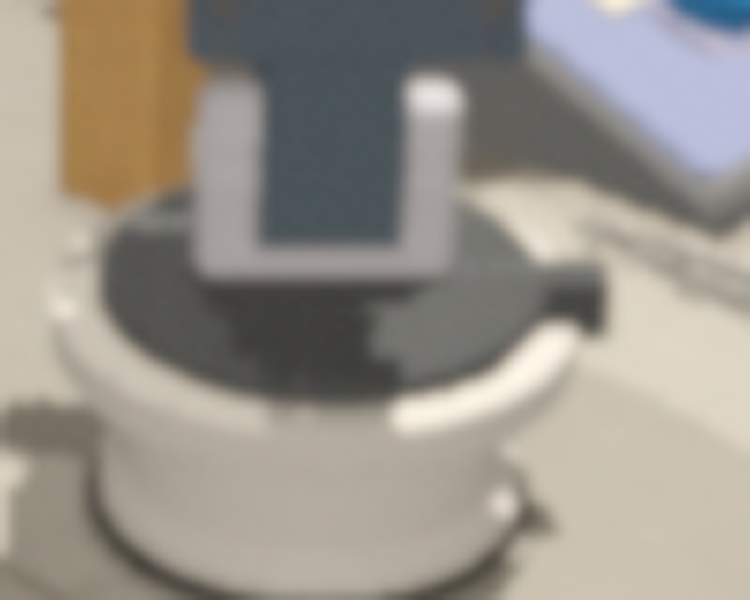

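The key dropped by about 6 px (233 to 239 px) and the bar is now level. I'll retreat and check.

Emit:
{"name": "jog_arm", "arguments": {"gripper": [0.05, 0.06, 0.06, 0.06, 0.06, 0.06, 0.06], "travel": [[0, 0, 0], [0, 0, 0], [0, 0, 0.03], [0, 0, 0.07], [0, 0, 0.11], [0, 0, 0.14], [0, 0, 0.14]], "roll": [0, 0, 0, 0, 0, 0, 0]}}

```text
clock: 7.5
tcp_pos: [0.4906, -0.0571, 0.2451]
orientation: [0.001, 0.927, 0.374, 0.002]
ft_force: [0.1, -0.4, 0.5]
finger_gap: 0.0602
```

Emit:
{"name": "jog_arm", "arguments": {"gripper": [0.06, 0.06, 0.06, 0.06, 0.06, 0.06, 0.06, 0.06], "travel": [[-0.01, -0.04, 0], [-0.03, -0.09, 0], [-0.05, -0.14, 0], [-0.07, -0.19, 0], [-0.09, -0.24, 0], [-0.11, -0.29, 0], [-0.12, -0.32, 0], [-0.12, -0.32, 0]], "roll": [0, 0, 0, 0, 0, 0, 0, 0]}}

```text
clock: 8.5
tcp_pos: [0.3684, -0.3781, 0.2417]
orientation: [-0.001, 0.928, 0.373, -0.0]
ft_force: [0.6, -0.4, -0.0]
finger_gap: 0.0601
```

```bash
python3 - <<'E'
from h import *
o=bot.get_obs(); print(o['tcp_pos'],o['ft_force'],o['clock'])
D={};P={}
for c in ["side","top"]:
    d=bot.capture(c); D[c]=d; np.savez(c+"4.npz",**d)
    for t in ["lid_grip","lid_key","other_grip"]:
        for r in bot.spot_point(t,c)[:2]:
            print(c,t,r["pixel"],r["confidence"],plane(d,r["pixel"],.06 if t=="lid_key" else .092).round(4)); P.setdefault((c,t),r["pixel"])
for t in ["lid_grip","lid_key","other_grip"]:
    if ("side",t) in P and ("top",t) in P: print(t,tri([D["top"],D["side"]],[P["top",t],P["side",t]]).round(4))
cv2.imwrite("pics/f.png",np.hstack([cv2.resize(D["top"]["img"][190:290,325:425],(400,400),interpolation=3),cv2.resize(D["side"]["img"][190:290,280:380],(400,400),interpolation=3)]))
E
```

```text
[ 0.36844136 -0.37809863  0.24173155] [ 0.55453247 -0.42736749 -0.03474857] 8.5
side lid_grip [331.3, 224.3] 0.65 [ 0.4885 -0.0522  0.092 ]
side lid_key [373.7, 237.6] 0.7 [ 0.4349 -0.1138  0.06  ]
side other_grip [237.4, 282.8] 0.63 [0.4689 0.1895 0.092 ]
top lid_grip [377.6, 238.8] 0.81 [ 0.4898 -0.0593  0.092 ]
top lid_key [401.7, 278.5] 0.89 [ 0.4318 -0.1018  0.06  ]
top lid_key [373.9, 238.2] 0.27 [ 0.4941 -0.0577  0.06  ]
top other_grip [214.4, 246.2] 0.56 [0.4732 0.1866 0.092 ]
lid_grip [ 0.4916 -0.0586  0.0883]
lid_key [ 0.4297 -0.1021  0.0669]
other_grip [0.4731 0.1867 0.0887]
```

View pics/f.png

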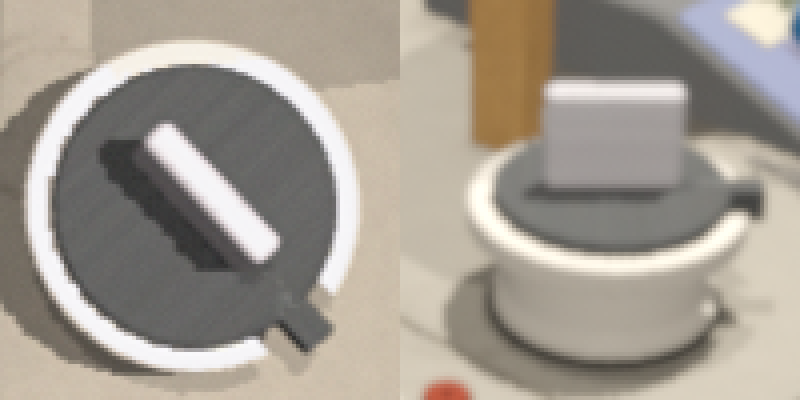

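```bash
python3 - <<'E'
from h import *
a=np.load("top.npz")["img"][205:300,165:265].astype(int);b=np.load("top4.npz")["img"][205:300,165:265].astype(int)
print("other diff",np.abs(a-b).mean(),(np.abs(a-b).max(2)>40).sum())
d=dict(np.load("top4.npz"))
px=lambda q:[325+q[0]/4,190+q[1]/4]
e=[plane(d,px(q),.117) for q in((157,134),(266,252))];v=e[1]-e[0]
print("bar",np.linalg.norm(v),np.arctan2(v[1],v[0]),(e[0]+e[1])/2)
E
```

```text
other diff 1.777859649122807 0
bar 0.058961161108645715 -2.3816331215873157 [ 0.48799397 -0.05631287  0.117     ]
```

The bar lies at -2.38 rad and the notch at -2.39, and the image around the other lid hasn't changed. Handing in.

```bash
python3 -c "
from workcell import bot
print(bot.finish_job())"
```

```text
the job is handed in; nothing more can be done
None
```

The askew lid is now seated on its pot with its key in the notch, and I handed the job in at about 8.6 s. I gripped the bar with 15 N, turned it 1.12 rad clockwise at constant height and let go, and the key dropped in. I then lifted the gripper clear and moved it away.

**Last checks:**
- **Key and notch:** the bar points along -2.38 rad and the notch along -2.39 rad. The key's tip, as the network spotted it, gives -2.47 rad, which is still well within the allowance.
- **Position:** the bar lies about 2 mm from the pot's axis, measured from its end points in the top picture. The network's point gives about 3–4 mm.
- **Seating:** in the side picture the bar is level and the disc lies flush on the flange.
- **Other lid:** the network's point for it shifted about 6 px (roughly 10 mm) in the top picture between start and end. Comparing those two pictures showed no changed pixels around that lid, so I take the shift as detector noise.
- **Force:** the wrist force stayed within about 3 N in every reading.

**Checks that disagreed:** triangulating the two cameras put the grip at 88 mm, against the 92 mm expected for a seated lid. The untouched home lid also read 89 mm, so I put the difference down to bias in the measurement.

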